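# Isolate and vent the interlocked gas manifold of a laboratory bench

## Task

Isolate this bench's gas manifold: shut both yellow block levers and then open the red bleed lever, each swung its full quarter turn up to the stop so that all three end pointing to the near side. The interlock frees the supply-side block first, then the other block, and the bleed last, and nothing shows which end is the supply: feel lightly which yellow lever is free, and never force one that is locked or lean hard on a stop. Then let go, and leave the burner and glassware where they stand.

Things in the scene. Friction and masses are not known exactly. Their poses are not given: they have to be found in the camera images.
- block_left (a joint): Turn of the left yellow lever (+y end), rad: 0 = open, in line with the pipe, tip to the left end of the manifold; 1.57 = shut, tip to the near side (towards the robot when the manifold is square to it), against its fixed stop. Shuts anticlockwise seen from above. Turning it takes 6 to 8 N at mid sleeve (85 mm from the spindle); it stays where left.
- block_right (a joint): Turn of the right yellow lever (-y end), rad: 0 = open, in line with the pipe, tip to the right end of the manifold; 1.57 = shut, tip to the near side, against its fixed stop. Shuts clockwise seen from above. Turning it takes 6 to 8 N at mid sleeve (85 mm from the spindle); it stays where left.
- bleed (a joint): Turn of the red bleed lever in the middle, rad: 0 = shut, across its branch pipe, tip to the left end of the manifold; 1.57 = open, in line with the branch, tip to the near side, against its fixed stop. Opens anticlockwise seen from above. Turning it takes 6 to 8 N at mid sleeve (85 mm from the spindle); it stays where left.
- left_lever: Left yellow lever, which shuts one end of the gas line. A flat bar with a sleeve 66 mm long, 14 wide, 16 high, from 44 to 110 mm off its spindle and 114 to 130 mm above the bench; below it nothing is higher than 101 mm. Origin on the spindle axis at bench level, x along the lever to its tip, z up.
- right_lever: Right yellow lever, which shuts the other end of the gas line. A flat bar with a sleeve 66 mm long, 14 wide, 16 high, from 44 to 110 mm off its spindle and 114 to 130 mm above the bench; below it nothing is higher than 101 mm. Origin on the spindle axis at bench level, x along the lever to its tip, z up.
- bleed_lever: Red lever of the bleed valve, which vents the pipe between the two blocks. A flat bar with a sleeve 66 mm long, 14 wide, 16 high, from 44 to 110 mm off its spindle and 114 to 130 mm above the bench; below it nothing is higher than 101 mm. Origin on the spindle axis at bench level, x along the lever to its tip, z up.
- left_pivot (a point): Spindle axis of the left yellow lever, at the mid height of the sleeves, 122 mm above the bench.
- right_pivot (a point): Spindle axis of the right yellow lever, 122 mm above the bench, 230 mm from the left one. The line from here to left_pivot is the manifold's left direction; its far side lies 90 degrees clockwise of that, seen from above.
- bleed_pivot (a point): Spindle axis of the red lever, 122 mm above the bench, midway between the other two and 50 mm to the far side.
- case: Grey T-shaped steel interlock case under the levers, 304 mm long, 75 wide (117 at the middle), top 100 mm above the bench. Origin: manifold's middle at bench level; x to the far side, y to the left end. It hides the locks and stops, which bear a push of about 30 N at mid sleeve before they are strained: 10 to 20 N is plenty. Which end is the supply changes from start to start and nothing shows it.
- burner: Loose Bunsen burner, brass tube on a blue foot 80 mm across, 134 mm tall; stands off the left end. Origin under its middle. To be left alone.
- flask: Loose stoppered conical flask, 78 mm across, 122 mm tall; stands off the right end. Origin under its middle. To be left alone.
- beaker: Loose glass beaker, 68 mm across, 72 mm tall; stands beyond the far side, left of the branch pipe. Origin under its middle. To be left alone.
- interlock (a point): Middle of the case's top, between the levers. How the locks act: at first only the supply-side block lever is free; the other unlocks when the first is within about 3 degrees of its stop, and the bleed when both are. A locked lever has about 6 degrees of play (0.1 rad, 9 mm at mid sleeve) in which it drags like a free one, then stops. Stops and locks give a degree or two when pressed.

How it is judged:
On the way, in this order (a step that is already met when the one before it is completed fails the run):
1. the free (supply-side) block lever is shut home while the other block is still open and the bleed shut (((value of joint block_left above 1.51 rad and value of joint block_right below 0.2 rad) or (value of joint block_right above 1.51 rad and value of joint block_left below 0.2 rad)) and value of joint bleed below 0.2 rad), for 0.2 s.
2. both block levers are shut home, the bleed still shut (value of joint each of block_left, block_right above 1.51 rad and value of joint bleed below 0.2 rad), for 0.2 s.
At the end, for the whole second after the job is handed in: Both block levers shut and the bleed open, each turned to within 3.5 degrees of its stop (above 1.51 rad) and at rest, all three pointing to the near side; the bystanders stand within 25 mm of where they were (value of joint each of block_left, block_right, bleed above 1.51 rad and velocity of joint each of block_left, block_right, bleed below 0.05 rad/s); the robot touches nothing.
It fails at once if the left lever is forced against its lock or stop (over 70 N inside the case, about 30 N at mid sleeve) (contact force between left_lever and case above 70 N).
It fails at once if the right lever is forced against its lock or stop (over 70 N inside the case, about 30 N at mid sleeve) (contact force between right_lever and case above 70 N).
It fails at once if the bleed lever is forced against its lock or stop (over 70 N inside the case, about 30 N at mid sleeve) (contact force between bleed_lever and case above 70 N).
It fails at once if the burner, the flask or the beaker is moved by over 25 mm or tipped (distance of any of burner, flask, beaker from where it was at the start of the episode above 0.025 m or angle between any of burner, flask, beaker's own z axis and vertical above 0.3 rad).
It also fails if it takes over 72 s, if anything falls off the work surface, if the arm or the gripper's body presses on something with over 40 N, if the wrist force passes 120 N, or if a joint passes its speed limit or range.

## Robot

A 6-joint arm with a two-finger parallel gripper is mounted at the origin on the work surface. World frame = base frame: x ahead of the robot, y to its left, z up, the work surface at z = 0. Lengths are in m, angles in rad, forces in N, time in s.
With the tool pointing down it reaches from about 0.35 to 1 m from the base axis. Payload 7.1 kg.
Tool frame: the origin (TCP) lies between the finger pads; the fingertips stand 22 mm ahead of it and the grasp point (between the pads) lies 3 mm ahead of it; x points along the fingers, y is the direction in which the jaws open and shut, and the axes are right-handed (so a half turn about x gives the same grasp; the last joint's range is limited). The gripper opens to 85 mm and grips with 20 to 120 N. Pads are 22 mm wide; open, the fingers measure 114 mm over their backs; the gripper's body (76 mm by 85 mm) begins 54 mm behind the grasp point. The pads swing forward as they close: fully open they stand 13 mm farther back than shut.
Start: joints at [-1.167, 0.423, 1.63, -0, 1.089, -0.019], TCP at [0.256, -0.57, 0.253] pointing down, gripper open.
Joint ranges: [-3, 3], [-0.9, 2.11], [0.09, 2.58], [-1.31, 4.45], [0.11, 2.69], [-2.54, 2.54]. Speed limits (rad/s): [2.39, 2.39, 3.01, 3.14, 3.14, 3.14].

## Interface

Orientations are given as a rotation vector (axis times angle).
In Python, from rig import manip gives the robot as it stands. The module is installed in compiled form; this text tells all that it offers. Calls block until the motion is done:
- manip.move_to(position, orientation): joint-space move of the TCP to a pose.
- manip.servo_line(position, orientation=None, rate=0.15): straight line of the TCP; orientation=None keeps the orientation; rate is the mean speed in m/s.
- manip.set_joints(angles): joint-space move.
- manip.command_gripper(opening, f_grip=None): finger opening in m; f_grip is the grip in N (None keeps the last); returns when the fingers have stopped.
- manip.hold(seconds).
- manip.solve_ik(position, orientation): joint angles nearest the present ones, or None.
- manip.camera(name): name is "scene" or "side" or "wrist"; returns a dict with "image" (420x560x3 uint8, red, green, blue), "fx", "fy", "cx", "cy" (pixels), "k1" (the pictures are not rectified: a ray, as slopes to the right and down, at radius r is drawn at 1 + k1 r^2 times it, then the intrinsics apply), "cam_to_world" (4x4, takes a point from camera to world coordinates); the wrist camera has in their place "mount" (4x4, takes a point from camera to tool coordinates, whose origin is the TCP and whose axes are the tool frame's). Camera axes: x right, y down, z forward; pixel columns grow to the right and rows downward; lengths in m; the calibration is good to about 2 mm. A picture is of the moment at which its call begins: read the wrist's pose just before it. There is no depth.
A pose or a line that the arm cannot do raises manip.IKError and nothing moves.
- manip.sign_off(): hands the job in, once; it reports no verdict.
Readings, each from a call of its own:
- manip.get_time(): time.
- manip.get_joint_positions(): joint angles.
- manip.get_joint_vel(): joint speeds.
- manip.get_tau(): joint torques, N m.
- manip.get_position(): TCP position.
- manip.get_ee_rot(): TCP orientation.
- manip.get_contact_force(): force on the tool from outside, world axes, zero at the start.
- manip.get_torque(): the same for the moment, N m.
- manip.get_width(): finger opening in m.
Only numpy, scipy, OpenCV 4.12 (cv2) and the standard library are available. Lean on these libraries where they do the work, as an engineer would, in place of code of your own. Each camera call takes 0.05 s, during which the arm holds its last target.

## Working session

There is one attempt and no reset: what is moved stays moved. The work goes in short steps, each a Python script; the robot and the scene stay as the last script left them, time stands still between calls to the robot, and variables do not carry over. Pictures are saved under pics/ and viewed, and the job is handed in when it is done.

```bash
mkdir -p pics; ls; python3 - <<'E'
from rig import manip
import cv2,numpy as np
for n in ["scene","side","wrist"]:
    c=manip.camera(n); cv2.imwrite(f"pics/{n}0.png",c["image"][:,:,::-1]); 
    print(n,{k:(np.round(v,4).tolist() if k!="image" else 0) for k,v in c.items()})
print(manip.get_time(),manip.get_position(),manip.get_ee_rot(),manip.get_contact_force(),manip.get_width())
E
```

```text
pics
scene {'image': 0, 'fx': 390.2016, 'fy': 390.2016, 'cx': 274.4382, 'cy': 213.7548, 'k1': -0.043, 'cam_to_world': [[0.7541, 0.4067, -0.5157, 1.1357], [0.6568, -0.4625, 0.5956, -0.5641], [0.0037, -0.7878, -0.6159, 0.7143], [0.0, 0.0, 0.0, 1.0]]}
side {'image': 0, 'fx': 385.8734, 'fy': 385.8734, 'cx': 276.6729, 'cy': 212.052, 'k1': -0.1028, 'cam_to_world': [[-0.8813, -0.3382, 0.3301, 0.3267], [-0.4723, 0.6055, -0.6406, 0.5927], [0.0168, -0.7204, -0.6933, 0.6855], [0.0, 0.0, 0.0, 1.0]]}
wrist {'image': 0, 'fx': 374.8729, 'fy': 374.8729, 'cx': 278.5034, 'cy': 209.8107, 'k1': -0.0505, 'mount': [[0.0008, -0.2922, 0.9563, -0.1195], [1.0, 0.0001, -0.0008, 0.0009], [0.0001, 0.9563, 0.2922, -0.0753], [0.0, 0.0, 0.0, 1.0]]}
0.15 [ 0.25631324 -0.56959815  0.25271571] [ 1.98829207  0.42793373 -1.98876651] [ 0.09360376 -0.28319776  0.29640898] 0.08489108431540256
```

View pics/scene0.png

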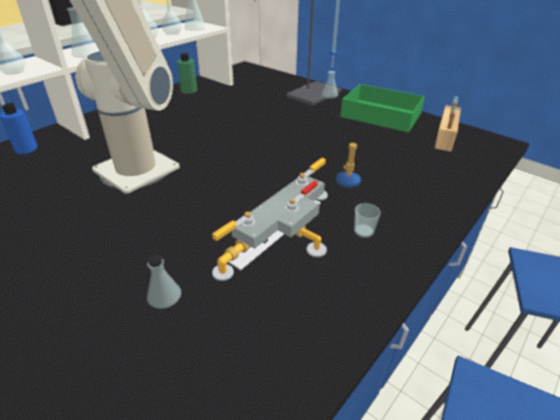

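View pics/side0.png

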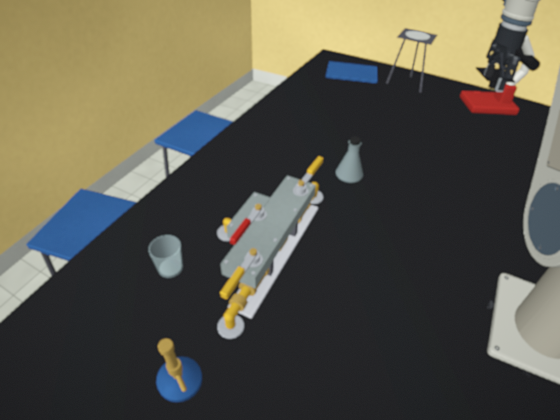

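```bash
python3 - <<'E'
import cv2
a=cv2.imread("pics/scene0.png")[140:280,200:340]; cv2.imwrite("pics/sc.png",cv2.resize(a,None,fx=4.2,fy=4.2,interpolation=cv2.INTER_CUBIC))
a=cv2.imread("pics/side0.png")[145:345,190:390-40]; cv2.imwrite("pics/sd.png",cv2.resize(a,None,fx=3,fy=3,interpolation=cv2.INTER_CUBIC))
E
```

```text
(no output)
```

View pics/sc.png

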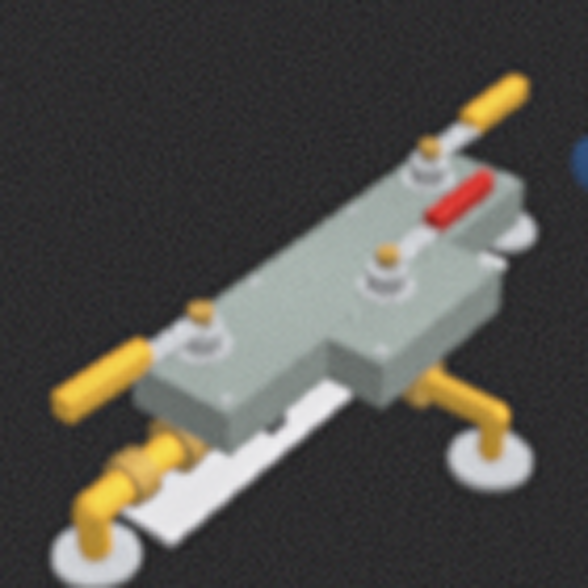

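View pics/sd.png

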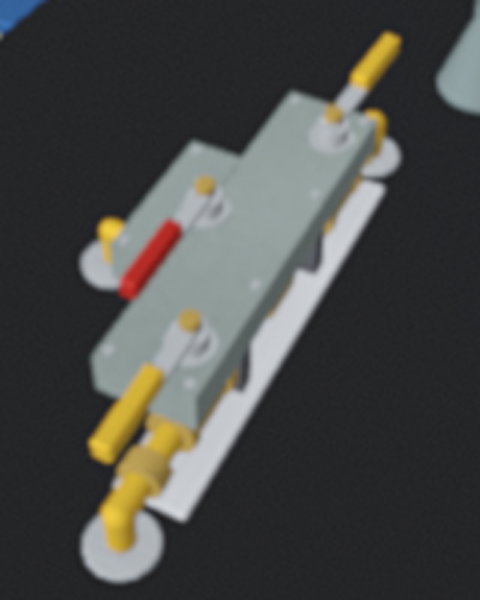

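```bash
cat > h.py <<'E'
import numpy as np, cv2
from scipy.optimize import least_squares
def ray(c,uv):
    K=np.array([[c["fx"],0,c["cx"]],[0,c["fy"],c["cy"]],[0,0,1]])
    p=cv2.undistortPoints(np.array([[uv]],float),K,np.array([c["k1"],0,0,0.]))[0,0]
    T=np.array(c["cam_to_world"]); d=T[:3,:3]@np.r_[p,1]; return T[:3,3],d/np.linalg.norm(d)
def tri(rs):
    A=sum(np.eye(3)-np.outer(d,d) for o,d in rs); b=sum((np.eye(3)-np.outer(d,d))@o for o,d in rs)
    x=np.linalg.solve(A,b); return x,[np.linalg.norm(np.cross(x-o,d)) for o,d in rs]
def atz(r,z):
    o,d=r; return o+d*(z-o[2])/d[2]
E
python3 - <<'E'
from h import *
from rig import manip
np.set_printoptions(precision=4,suppress=True)
S=manip.camera("scene");D=manip.camera("side")
P={"L":((430,146),(190,320)),"B":((387,255),(205,185)),"R":((201,311),(333,114)),
"Ltip":((517,84),(102,447)),"Btip":((482,182),(128,290)),"Rtip":((66,404),(391,41))}
for k,(a,b) in P.items():
    ra=ray(S,np.array(a)/4.2+[200-.4,140-.4]); rb=ray(D,np.array(b)/3+[190-.33,145-.33])
    x,e=tri([ra,rb]); print(k,x,e, atz(ra,.13),atz(rb,.13))
for n,a,b in [("burner",(351,147),(167,345)),("flask",(155,261),(353,142))]:
    print(n,tri([ray(S,a),ray(D,b)]))
print("beaker base", atz(ray(S,(364,230)),0.0),atz(ray(D,(169,268)),0))
E
```

```text
L [0.5822 0.192  0.1256] [np.float64(0.0005462256869411386), np.float64(0.0005462256869411107)] [0.5868 0.1867 0.13  ] [0.5798 0.1949 0.13  ]
B [0.6375 0.0782 0.124 ] [np.float64(0.0005566789728671416), np.float64(0.0005566789728670997)] [0.643  0.0719 0.13  ] [0.6338 0.0833 0.13  ]
R [ 0.5917 -0.0373  0.1247] [np.float64(0.00020918243408096223), np.float64(0.00020918243408077014)] [ 0.5969 -0.042   0.13  ] [ 0.5891 -0.0315  0.13  ]
Ltip [0.5779 0.2985 0.1254] [np.float64(0.0005372153686793565), np.float64(0.0005372153686793974)] [0.5827 0.292  0.13  ] [0.5753 0.3006 0.13  ]
Btip [0.6316 0.186  0.1213] [np.float64(0.0005315861064506811), np.float64(0.0005315861064505397)] [0.6386 0.1746 0.13  ] [0.6273 0.1926 0.13  ]
Rtip [ 0.5919 -0.1451  0.1242] [np.float64(0.0016780115344752567), np.float64(0.001678011534475218)] [ 0.599  -0.1488  0.13  ] [ 0.5882 -0.1392  0.13  ]
burner (array([0.6005, 0.4218, 0.1262]), [np.float64(0.0006270955027557481), np.float64(0.0006270955027557139)])
flask (array([ 0.548 , -0.2785,  0.1119]), [np.float64(0.0018995152061133918), np.float64(0.0018995152061134033)])
beaker base [0.7771 0.2379 0.    ] [ 0.778   0.2355 -0.    ]
```

```bash
cat >> h.py <<'E'
from scipy.spatial.transform import Rotation as Rn
PIV={"L":np.array([.5822,.192]),"B":np.array([.6375,.0782]),"R":np.array([.5917,-.0373])}
U=np.array([-.0414,.9991]); U/=np.linalg.norm(U)
def pose(k,ang,off,z,r=.085,flip=1):
    s=-1 if k=="R" else 1
    a0=np.arctan2(U[1],U[0])+(np.pi if k=="R" else 0)
    a=a0+s*ang; l=np.array([np.cos(a),np.sin(a)]); p=s*np.array([-l[1],l[0]])
    xy=PIV[k]+r*l-off*p
    x=np.array([0,0,-1.]); y=flip*np.r_[l,0]; zz=np.cross(x,y)
    return np.r_[xy,z], Rn.from_matrix(np.c_[x,y,zz]).as_rotvec(), np.r_[p,0]
E
python3 - <<'E'
from h import *
from rig import manip
np.set_printoptions(precision=3,suppress=True)
print(Rn.from_rotvec(manip.get_ee_rot()).as_matrix())
for k in "RLB":
  for f in (1,-1):
    for a in (0,.8,1.57):
      p,o,_=pose(k,a,.02,.128,flip=f); q=manip.solve_ik(p,o); print(k,f,a,p,q if q is None else np.array(q))
print(manip.get_time())
E
```

```text
[[-0.     0.41  -0.912]
 [ 0.001 -0.912 -0.41 ]
 [-1.    -0.001 -0.   ]]
R 1 0 [ 0.615 -0.121  0.128] [-0.214  0.584  1.699 -0.     0.859  1.316]
R 1 0.8 [ 0.548 -0.113  0.128] [-0.224  0.504  1.855 -0.     0.783  2.105]
R 1 1.57 [ 0.508 -0.061  0.128] None
R -1 0 [ 0.615 -0.121  0.128] [-0.214  0.584  1.699 -0.     0.859 -1.826]
R -1 0.8 [ 0.548 -0.113  0.128] [-0.224  0.504  1.855 -0.     0.783 -1.037]
R -1 1.57 [ 0.508 -0.061  0.128] [-0.143  0.45   1.96   0.     0.732 -0.185]
L 1 0 [0.599 0.278 0.128] [ 0.416  0.623  1.62  -0.     0.899 -1.196]
L 1 0.8 [0.532 0.264 0.128] [ 0.44   0.544  1.776 -0.     0.821 -1.972]
L 1 1.57 [0.496 0.209 0.128] None
L -1 0 [0.599 0.278 0.128] [ 0.416  0.623  1.62  -0.     0.899  1.946]
L -1 0.8 [0.532 0.264 0.128] [ 0.44   0.544  1.776 -0.     0.821  1.169]
L -1 1.57 [0.496 0.209 0.128] [ 0.376  0.48   1.901 -0.     0.76   0.335]
B 1 0 [0.654 0.164 0.128] [ 0.228  0.641  1.585 -0.     0.916 -1.384]
B 1 0.8 [0.587 0.15  0.128] [ 0.23   0.559  1.747  0.     0.835 -2.182]
B 1 1.57 [0.552 0.095 0.128] None
B -1 0 [0.654 0.164 0.128] [ 0.228  0.641  1.585 -0.     0.916  1.757]
B -1 0.8 [0.587 0.15  0.128] [ 0.23   0.559  1.747 -0.     0.835  0.959]
B -1 1.57 [0.552 0.095 0.128] [ 0.149  0.505  1.853 -0.     0.783  0.108]
0.25
```

```bash
python3 - <<'E'
from h import *
from rig import manip
np.set_printoptions(precision=3,suppress=True)
manip.command_gripper(0.0,30)
p,o,_=pose("R",0,.05,.22,flip=-1)
manip.move_to(p,o); print(manip.get_time())
p,o,d=pose("R",0,.05,.133,flip=-1)
manip.servo_line(p,o); print(manip.get_time(),manip.get_position()-p,manip.get_contact_force(),manip.get_width())
for n in ["scene","side"]:
    c=manip.camera(n); cv2.imwrite(f"pics/{n}1.png",cv2.resize(c["image"][120:300,150:390,::-1],None,fx=3,fy=3,interpolation=cv2.INTER_CUBIC))
E
```

```text
3.15
3.8833 [ 0.001 -0.     0.001] [ 0.361 -0.244  0.023] 0.0002655193505337206
```

View pics/scene1.png

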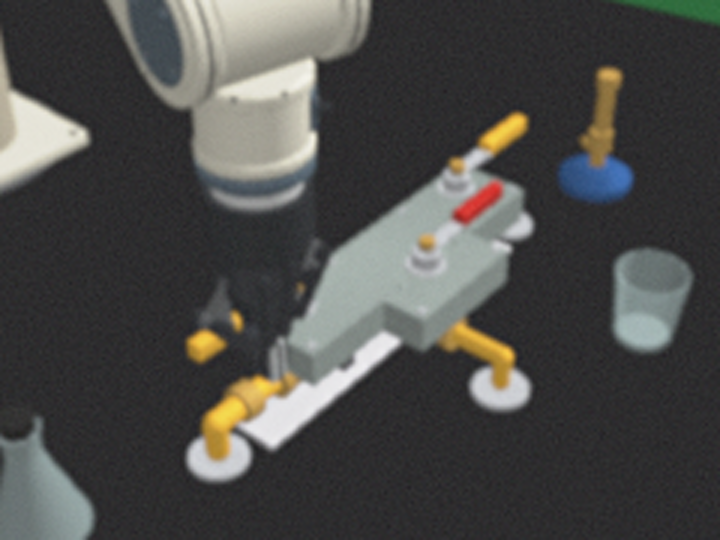

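View pics/side1.png

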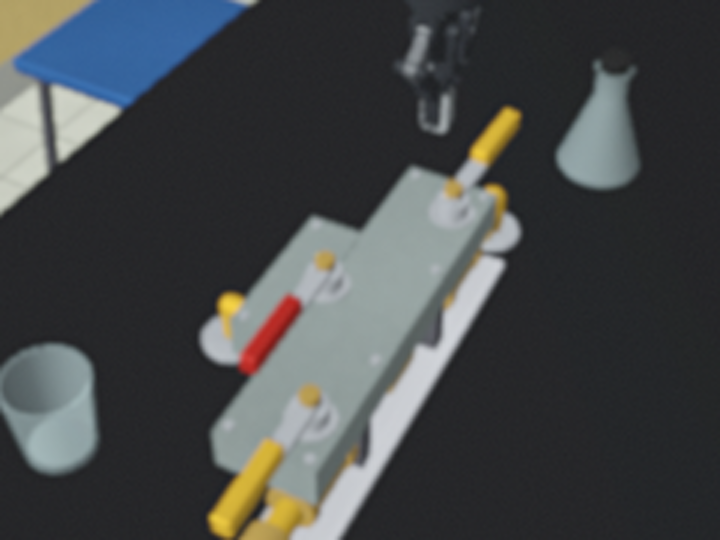

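```bash
cat >> h.py <<'E'
def push(manip,k,a0,off0,F0,step,n,fmax,amax=1.57,z=.133,rate=.05):
    """advance along arc: a0 -> in steps of angle at offset off0"""
    a=a0; log=[]
    for i in range(n):
        a+=step; p,o,d=pose(k,a,off0,z,flip=-1); manip.servo_line(p,o,rate=rate)
        f=np.array(manip.get_contact_force())-F0; pos=np.array(manip.get_position())
        log.append((round(a,3),round(-f@d,1),round(1e3*(p-pos)@d,1)))
        if -f@d>fmax or a>=amax: break
    return a,log
E
python3 - <<'E'
from h import *
from rig import manip
np.set_printoptions(precision=3,suppress=True)
S=manip.camera("scene");D=manip.camera("side")
print(tri([ray(S,(242.3,242.7)),ray(D,(295,163.7))]))
F0=np.array(manip.get_contact_force()); t=manip.get_time()
for off in np.arange(.046,.006,-.002):
    p,o,d=pose("R",0,off,.133,flip=-1); manip.servo_line(p,o,rate=.05)
    f=-(np.array(manip.get_contact_force())-F0)@d
    print(round(off,3),round(f,1),round(manip.get_time(),2))
    if f>3: break
E
```

```text
(array([ 0.644, -0.111,  0.111]), [np.float64(0.0020513123177285856), np.float64(0.002051312317728638)])
0.046 -0.4 4.33
0.044 -0.0 4.58
0.042 -0.3 4.83
0.04 -0.7 5.08
0.038 -0.6 5.33
0.036 0.1 5.58
0.034 -0.4 5.83
0.032 -0.4 6.08
0.03 -0.5 6.33
0.028 -0.1 6.58
0.026 -0.3 6.83
0.024 -0.2 7.08
0.022 -0.6 7.33
0.02 0.3 7.58
0.018 -0.6 7.83
0.016 -0.7 8.08
0.014 0.3 8.33
0.012 4.9 8.58
```

```bash
python3 - <<'E'
from h import *
from rig import manip
F0=np.array([.361,-.244,.023])
a,l=push(manip,"R",0,.012,F0,.03,6,13)
print(a,*l,sep="\n"); print(manip.get_time())
E
```

```text
0.12
(0.03, np.float64(4.6), np.float64(1.0))
(0.06, np.float64(6.7), np.float64(1.5))
(0.09, np.float64(9.1), np.float64(2.5))
(0.12, np.float64(13.9), np.float64(3.6))
9.5833
```

```bash
python3 - <<'E'
from h import *
from rig import manip
F0=np.array([.361,-.244,.023])
_,_,d=pose("R",.12,.012,.133,flip=-1)
manip.hold(.2); print(-(np.array(manip.get_contact_force())-F0)@d)
a,l=push(manip,"R",.12,.012,F0,.015,1,13)
print(l)
E
```

```text
12.89067124546672
[(0.135, np.float64(16.0), np.float64(4.4))]
```

Right is locked, so the left lever is the supply side. Next I back off and go there.

```bash
python3 - <<'E'
from h import *
from rig import manip
p,o,d=pose("R",.1,.035,.133,flip=-1); manip.servo_line(p,o,rate=.15)
p,o,d=pose("R",.1,.035,.22,flip=-1); manip.servo_line(p,o,rate=.3)
p,o,d=pose("L",0,.03,.22,flip=-1); manip.move_to(p,o)
p,o,d=pose("L",0,.03,.133,flip=-1); manip.servo_line(p,o,rate=.2)
F0=np.array(manip.get_contact_force()); print(F0,manip.get_time()); np.save("F0L.npy",F0)
for off in np.arange(.024,.004,-.003):
    p,o,d=pose("L",0,off,.133,flip=-1); manip.servo_line(p,o,rate=.05)
    f=-(np.array(manip.get_contact_force())-F0)@d
    print(round(off,3),round(f,1),round(manip.get_time(),2))
    if f>3: break
if f>3:
    a,l=push(manip,"L",0,off,F0,.04,5,13); print(off,a,*l,sep="\n"); print(manip.get_time())
E
```

```text
[ 0.4918564  -0.50327839  0.02835372] 14.45
0.024 -0.7 14.72
0.021 0.4 14.97
0.018 -0.5 15.22
0.015 4.3 15.47
0.015000000000000003
0.2
(0.04, np.float64(3.9), np.float64(0.6))
(0.08, np.float64(4.0), np.float64(0.5))
(0.12, np.float64(4.6), np.float64(0.4))
(0.16, np.float64(3.4), np.float64(0.3))
(0.2, np.float64(4.8), np.float64(0.2))
16.7167
```

```bash
python3 - <<'E'
from h import *
from rig import manip
F0=np.load("F0L.npy")
a,l=push(manip,"L",.2,.015,F0,.14,8,13,amax=1.3,rate=.07); print(*l,sep="\n"); print(manip.get_time())
if a>1.25:
    a,l=push(manip,"L",a,.015,F0,.03,14,13,amax=1.68); print(*l,sep="\n"); print(manip.get_time())
E
```

```text
(0.34, np.float64(0.3), np.float64(-0.7))
(0.48, np.float64(1.8), np.float64(-0.4))
(0.62, np.float64(0.8), np.float64(-0.2))
(0.76, np.float64(0.9), np.float64(-0.2))
(0.9, np.float64(1.2), np.float64(-0.2))
(1.04, np.float64(1.0), np.float64(-0.2))
(1.18, np.float64(1.8), np.float64(-0.2))
(1.32, np.float64(1.5), np.float64(-0.1))
19.3167
(1.35, np.float64(5.4), np.float64(0.6))
(1.38, np.float64(6.2), np.float64(0.9))
(1.41, np.float64(7.2), np.float64(1.0))
(1.44, np.float64(6.4), np.float64(0.9))
(1.47, np.float64(6.5), np.float64(0.8))
(1.5, np.float64(6.6), np.float64(0.7))
(1.53, np.float64(4.8), np.float64(0.6))
(1.56, np.float64(4.9), np.float64(0.6))
(1.59, np.float64(9.7), np.float64(1.2))
(1.62, np.float64(15.2), np.float64(2.1))
21.8167
```

```bash
python3 - <<'E'
from h import *
from rig import manip
p,o,d=pose("L",1.57,.035,.133,flip=-1); manip.servo_line(p,o,rate=.15)
p,o,d=pose("L",1.57,.035,.22,flip=-1); manip.servo_line(p,o,rate=.3)
p,o,d=pose("R",0.08,.03,.22,flip=-1); manip.move_to(p,o)
for n in ["scene","side"]:
    c=manip.camera(n); cv2.imwrite(f"pics/{n}2.png",cv2.resize(c["image"][120:300,150:390,::-1],None,fx=3,fy=3,interpolation=cv2.INTER_CUBIC))
print(manip.get_time())
E
```

```text
24.4917
```

View pics/side2.png

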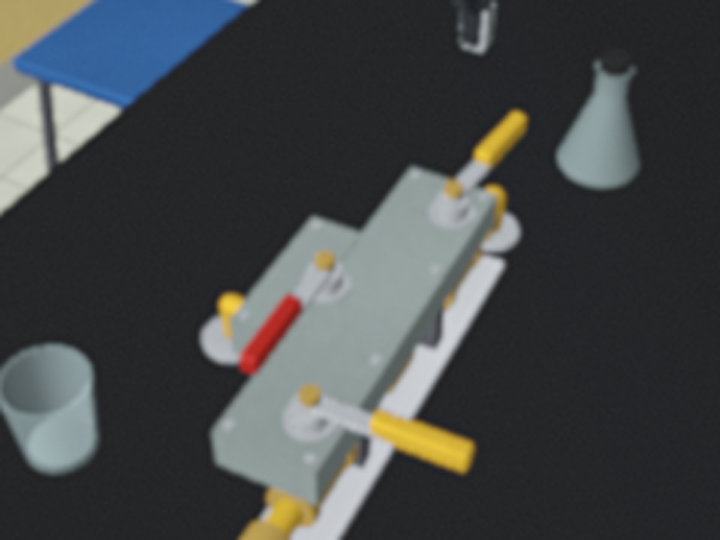

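View pics/scene2.png

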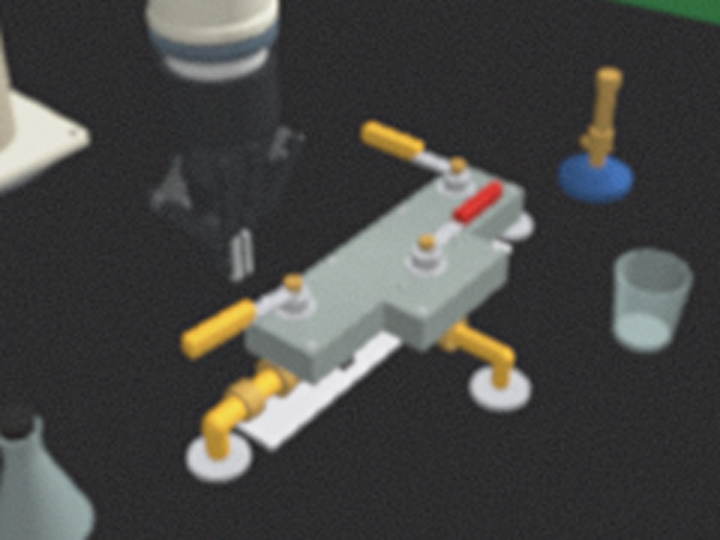

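Both views show the left lever pointing to the near side, with the right lever slightly ajar (play). Next I push the right one, checking the left angle by triangulation on the way.

```bash
python3 - <<'E'
from h import *
from rig import manip
S=manip.camera("scene");D=manip.camera("side")
t,e=tri([ray(S,np.array([370,134])/3+[149.7,119.7]),ray(D,np.array([465,453])/3+[149.7,119.7])])
v=t[:2]-PIV["L"]; print("Ltip",t,e,"angle",np.arctan2(v[1],v[0])%(2*np.pi)-np.arctan2(U[1],U[0]))
p,o,d=pose("R",0.05,.03,.133,flip=-1); manip.servo_line(p,o,rate=.2)
F0=np.array(manip.get_contact_force()); np.save("F0R.npy",F0)
a,l=push(manip,"R",0,.0125,F0,.05,5,13,rate=.05); print(*l,sep="\n")
if l[-1][1]<9 and a>.24:
    a,l=push(manip,"R",a,.0125,F0,.14,8,13,amax=1.3,rate=.07); print(*l,sep="\n"); print(manip.get_time())
    if a>1.25:
        a,l=push(manip,"R",a,.0125,F0,.03,14,13,amax=1.68); print(*l,sep="\n"); print(manip.get_time())
E
```

```text
Ltip [0.47898051 0.18411716 0.12139696] [np.float64(0.0019377678198155303), np.float64(0.0019377678198154974)] angle 1.6056044479068619
(0.05, np.float64(-0.6), np.float64(-0.2))
(0.1, np.float64(3.4), np.float64(1.0))
(0.15, np.float64(5.4), np.float64(1.0))
(0.2, np.float64(4.6), np.float64(0.7))
(0.25, np.float64(4.3), np.float64(0.4))
(0.39, np.float64(1.2), np.float64(-0.6))
(0.53, np.float64(0.2), np.float64(-0.5))
(0.67, np.float64(1.3), np.float64(-0.3))
(0.81, np.float64(1.1), np.float64(-0.2))
(0.95, np.float64(0.7), np.float64(-0.2))
(1.09, np.float64(0.2), np.float64(-0.1))
(1.23, np.float64(0.4), np.float64(-0.1))
(1.37, np.float64(0.4), np.float64(0.0))
29.275
(1.4, np.float64(3.2), np.float64(0.4))
(1.43, np.float64(3.8), np.float64(0.4))
(1.46, np.float64(4.4), np.float64(0.3))
(1.49, np.float64(3.6), np.float64(0.4))
(1.52, np.float64(8.8), np.float64(1.0))
(1.55, np.float64(14.2), np.float64(1.9))
30.775
```

```bash
python3 - <<'E'
from h import *
from rig import manip
p,o,d=pose("R",1.55,.035,.133,flip=-1); manip.servo_line(p,o,rate=.15)
p,o,d=pose("R",1.55,.035,.22,flip=-1); manip.servo_line(p,o,rate=.3)
p,o,d=pose("B",0,.032,.22,flip=-1); manip.move_to(p,o)
p,o,d=pose("B",0,.032,.135,flip=-1); manip.servo_line(p,o,rate=.2)
F0=np.array(manip.get_contact_force()); print(F0,manip.get_time()); np.save("F0B.npy",F0)
for off in np.arange(.024,.004,-.003):
    p,o,d=pose("B",0,off,.135,flip=-1); manip.servo_line(p,o,rate=.05)
    f=-(np.array(manip.get_contact_force())-F0)@d
    if f>3: break
print(off,f)
if f>3:
    a,l=push(manip,"B",0,off,F0,.04,5,13,z=.135); print(*l,sep="\n"); print(manip.get_time())
    if l[-1][1]<9 and a>.19:
        a,l=push(manip,"B",a,off,F0,.14,8,13,amax=1.3,rate=.07,z=.135); print(*l,sep="\n"); print(manip.get_time())
        if a>1.25:
            a,l=push(manip,"B",a,off,F0,.03,14,13,amax=1.68,z=.135); print(*l,sep="\n"); print(manip.get_time())
E
```

```text
[-0.6793974  0.5341463 -0.3640891] 33.825
0.015000000000000003 4.752869596930096
(0.04, np.float64(5.5), np.float64(0.7))
(0.08, np.float64(5.3), np.float64(0.6))
(0.12, np.float64(5.2), np.float64(0.5))
(0.16, np.float64(4.9), np.float64(0.3))
(0.2, np.float64(5.7), np.float64(0.2))
36.1333
(0.34, np.float64(2.2), np.float64(-0.6))
(0.48, np.float64(1.6), np.float64(-0.4))
(0.62, np.float64(1.8), np.float64(-0.2))
(0.76, np.float64(1.7), np.float64(-0.2))
(0.9, np.float64(1.4), np.float64(-0.2))
(1.04, np.float64(-0.0), np.float64(-0.1))
(1.18, np.float64(0.7), np.float64(-0.1))
(1.32, np.float64(0.3), np.float64(-0.1))
38.7333
(1.35, np.float64(3.9), np.float64(0.4))
(1.38, np.float64(4.0), np.float64(0.4))
(1.41, np.float64(3.6), np.float64(0.3))
(1.44, np.float64(5.0), np.float64(0.3))
(1.47, np.float64(3.7), np.float64(0.3))
(1.5, np.float64(4.5), np.float64(0.3))
(1.53, np.float64(4.4), np.float64(0.3))
(1.56, np.float64(5.1), np.float64(0.5))
(1.59, np.float64(10.5), np.float64(1.4))
(1.62, np.float64(16.7), np.float64(2.4))
41.2333
```

```bash
python3 - <<'E'
from h import *
from rig import manip
p,o,d=pose("B",1.57,.035,.135,flip=-1); manip.servo_line(p,o,rate=.15)
p,o,d=pose("B",1.57,.035,.25,flip=-1); manip.servo_line(p,o,rate=.3)
p,o,d=pose("R",0.3,.0,.30,flip=-1); p[:2]=[.40,-.38]; manip.move_to(p,o)
for n in ["scene","side"]:
    c=manip.camera(n); cv2.imwrite(f"pics/{n}3.png",cv2.resize(c["image"][120:300,150:390,::-1],None,fx=3,fy=3,interpolation=cv2.INTER_CUBIC))
print(manip.get_time(),manip.get_contact_force())
E
```

```text
44.1 [ 0.17875428 -0.51912561  0.33319667]
```

View pics/side3.png

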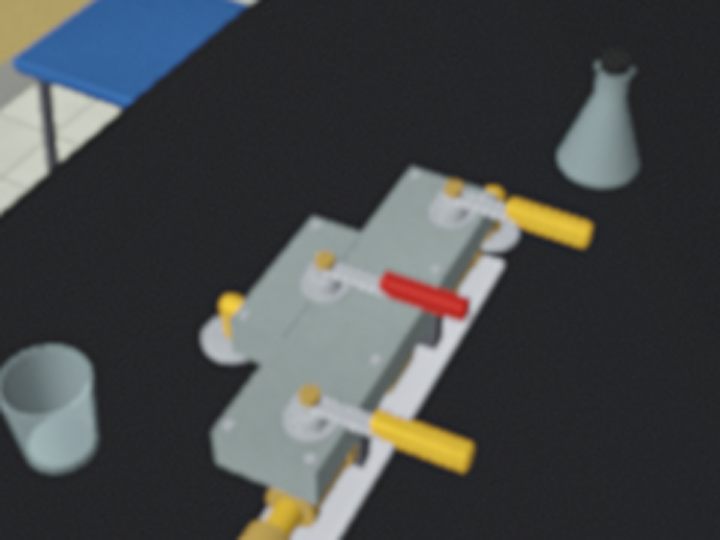

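View pics/scene3.png

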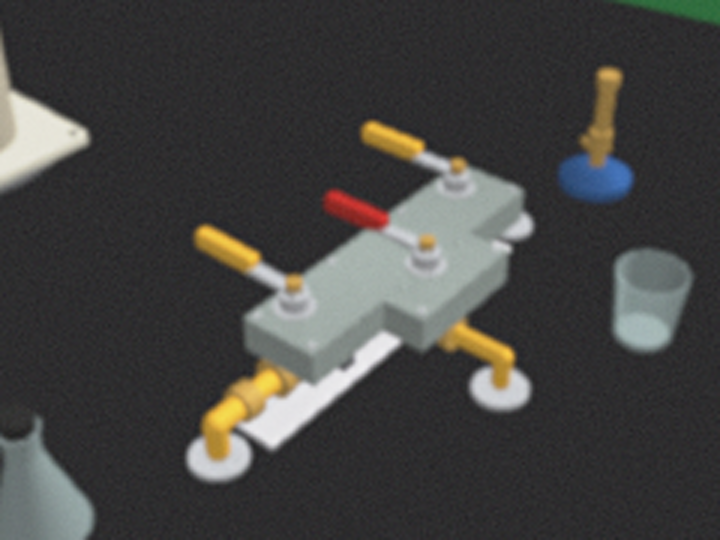

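```bash
python3 -c "
from rig import manip
manip.sign_off()"
```

```text
the job is handed in; nothing more can be done
```

The gas manifold is isolated. Both yellow block levers are shut, and the red bleed lever is open. I handed the job in at about 44 s of the 72 s allowed; it reported no verdict.

- **Finding the supply side:** I tried the right lever lightly first. It stopped inside its play as the push rose to 16 N, so the left end is the supply.
- **Order:** I shut the left block, then the right, and opened the bleed last. I pushed each one until the force rose to 14–17 N at its stop. No push was above about 17 N, against the 30 N strain limit.
- **Last checks:** The final scene and side pictures show all three levers parallel and pointing to the near side. The burner, flask and beaker look unmoved. The arm is clear, with a force reading of about 0.6 N, which is noise level.
- **Lever angles:** I measured only the left lever's angle from the pictures: about 1.61 rad, where the stop is 1.57. The 0.03 rad excess is within measuring error. For the right lever and the bleed I relied on the force rise at the stop. The bleed moving freely also means the interlock took both blocks as shut.
- **Mismatch:** Contact came 12–15 mm from the lever centre line instead of the expected 18 mm. I used the offset found by touch instead.

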